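Hang the milk dipper between the tea pan and the skimmer

TASK

Take the steel milk dipper off the wooden draining stand and hang it by its hook on the short steel rail of the slatted board, in the gap between the hanging tea pan and the skimmer, so that it hangs upright and still, touching neither. The rail pulls in and out and sits at different heights, so feel for it lightly with the dipper's stem, then lower the hook until it rests there, keeping the dipper upright and never forcing or dropping it. Do not knock the pan or the skimmer off their hooks or set them swinging, and leave the other kitchen things where they are.

Things in the scene. Friction and masses are not known exactly. Their poses are not given: they have to be found in the camera images.
- board: Fixed slatted wooden board, 342 mm wide, 300 mm high, on a foot shelf 15 mm thick reaching 160 mm forward. Origin at counter height, mid-width, in the front face. -x points out of the front (where things hang), y along the board, z up. Two hooks at y about +99 and -99 mm, 270 mm up, sticking out 92 mm, carry pan and skimmer, either way round.
- rail_zone (a point): Point of the board (its axes), 90 mm in front of its face, 215 mm up: middle of where the EMPTY RAIL may be. Rail: level steel bar, holds firm, 10 mm thick, 96 mm long along y, centred at y = 0, on two arms through the board. How it is set is not reported: its axis lies up to 30 mm nearer or farther from the board (x) and up to 12 mm higher or lower than this point. Feel for it or see it.
- dipper_mid (a point): Steel milk dipper on its stand: this point is half-way up it, on the axis of its upright stem (strap 4 mm in x, 14 mm in y), 99 mm above the cup's underside. z up, x from stem towards cup and hook, y across. Dark wooden grip 18 x 18 mm on top of the stem, 59 to 99 mm above this point: grasp it across y. Cup: diameter 60 mm, 60 mm high, axis at x = +32 mm, rim 39 mm below this point.
- dipper_hook (a point): Peak of the underside of the hook's roof, which rests on the rail: 13 mm in x from the stem axis, 51 mm above dipper_mid; same axes. The hook opens downward: throat 22 mm wide in x, 14 mm in y, tip 4 mm thick, its lower end 23 mm above dipper_mid. The rail can come in under the tip, over the cup, till it touches the stem. Hung, the peak is about 5 mm above the rail axis.
- pan_mid (a point): Aluminium tea pan hanging by its handle, open side away from the board: round, diameter 120 mm, 45 mm deep. This is the middle of the pan in the plane of the handle, about 72 mm in front of the board and 147 mm up. It swings freely on its hook.
- skimmer_mid (a point): Steel skimmer hanging by its handle: flat perforated disc, diameter 90 mm, 5 mm thick. This is the disc's centre, about 72 mm in front of the board and 139 mm up. It swings freely on its hook.
- dipper: The milk dipper as a whole, 198 mm high, about 130 to 250 g; origin at the centre of the cup's underside; axes as for dipper_mid.
- pan: The tea pan itself; origin at the top of its hanging eye, on the hook.
- skimmer: The skimmer itself; origin at the top of its hanging eye, on the hook.
- stand: Low slatted wooden draining stand, 130 x 134 mm, 40 mm high, fixed; origin on the counter under its centre.
- bowl: Glass bowl, diameter 104 mm, 42 mm high, on the board's foot shelf. Leave alone. Origin under its centre.
- lid: Green silicone lid, diameter 110 mm, 22 mm high with its knob, on the foot shelf. Leave alone. Origin under its centre.
- dabba: Closed round steel spice box, diameter 174 mm, 78 mm high, on the counter. Leave alone. Origin under its centre.
- tumbler: Steel tumbler, diameter 72 mm, 100 mm high. Leave alone. Origin under its centre.
- jar: Amber glass jar with steel cap, diameter 72 mm, 110 mm high. Leave alone. Origin under its centre.
- mug: White mug, diameter 76 mm, 85 mm high. Leave alone. Origin under its centre.
Mind the look-alikes: they are no part of the job. What is shaped like the dipper but red is not meant.

How it is judged:
By the outcome, as a careful person would: the job done as asked, in the order asked, and still so for the second after the job is handed in, with the robot touching nothing.
It also fails if it takes over 45 s, if anything falls off the work surface, if the arm or the gripper's body presses on something with over 40 N, if the wrist force passes 120 N, or if a joint passes its speed limit or range.

ROBOT

A 6-joint arm with a two-finger parallel gripper is mounted at the origin on the work surface. World frame = base frame: x ahead of the robot, y to its left, z up, the work surface at z = 0. Lengths are in m, angles in degrees, forces in N, time in s.
With the tool pointing down it reaches from about 0.35 to 0.925 m from the base axis. Payload 6.4 kg.
Tool frame: the origin (TCP) lies midway between the tips of the shut fingers; the grasp point (between the pads) lies 19 mm behind it; y points along the fingers, x is the direction in which the jaws open and shut, and the axes are right-handed (so a half turn about y gives the same grasp; the last joint's range is limited). The gripper opens to 85 mm and grips with 20 to 120 N. Pads are 22 mm wide; open, the fingers measure 114 mm over their backs; the gripper's body (76 mm by 85 mm) begins 54 mm behind the grasp point. The pads swing forward as they close: fully open they stand 13 mm farther back than shut.
Start: joints at [-74.204, 14.043, 89.255, -0, 76.702, -9.975], TCP at [0.283, -0.585, 0.231] pointing down, gripper open.
Joint ranges: [-179.41, 179.41], [-58.25, 129.5], [7.25, 145.43], [-54.29, 234.29], [11.92, 165.04], [-157.13, 157.13]. Speed limits (degrees/s): [147.25, 147.25, 180, 180, 180, 180].

INTERFACE

Orientations are given as [roll, pitch, yaw] about the fixed x, y, z axes, in that order (R = Rz(yaw) Ry(pitch) Rx(roll)).
In Python, from cell import ctrl gives the robot as it stands. The module is installed in compiled form; this text tells all that it offers.
- The arm moves only by the tool step_arm, never from a script. Its argument "rows" is a list of rows, each a list of 3 entries, a list of its own where there are three numbers: the shift along the world's x, y, z in cm, then the turn about the world's z in rad, then the closure in counts, from 0 (fully open) to 255 (shut). In form: [[[x, y, z], twist, jaw], ...]. A call has 1 to 10 rows; each row is the pose to reach, as a shift and turn from the pose commanded when the call began; what a row does not reach only later rows make up. A row lasts 1/10 s, in which the tool goes at most 50 mm and 8.59 degrees, less where a joint would pass 70% of its speed; a pose out of reach is approached as far as the arm can. A call with a gripper value outside its range is refused whole. The fingers move at their own pace and stop on an object; the grip force is fixed at half the most. Time passes only in rows, so rows that repeat a pose let the fingers close. It gives the time, the measured TCP pose, the force and the opening at its end, in the units of the state.
- ctrl.observe(): the state, without advancing time (a new reading comes with each control period).
- ctrl.grab_frame(name): name is "scene" or "top" or "wrist"; returns (picture, depth): 400x640x3 uint8, blue, green, red; 400x640 float32, m along the optical axis (not along the pixel's ray), 0 where there is no reading.
- ctrl.camera_params(name): a dict with "intrinsics" (3x3 intrinsics, pixels), "cam_to_world" (4x4, takes a point from camera to world coordinates). Camera axes: x right, y up, looking along -z (the intrinsics and any distortion apply to the point x, -y, -z); pixel columns grow to the right and rows downward; lengths in m; the calibration is good to about 2 mm. A picture is of the moment at which its call begins: read the wrist's pose just before it. camera_params takes no time and is no camera call; for the wrist camera it gives the pose at the moment of the call.
- ctrl.close_job(): hands the job in, once; it reports no verdict.
The state is a dict: "time": time; "qpos": joint angles; "dq": joint speeds; "joint_efforts": joint torques, N m; "position": TCP position; "tool_rot": TCP orientation; "ft_force": force on the tool from outside, world axes, zero at the start; "moment": the same for the moment, N m; "width": opening from 0.0 (shut) to 1.0 (fully open).
Only numpy, scipy, OpenCV 4.12 (cv2) and the standard library are available. Lean on these libraries where they do the work, as an engineer would, in place of code of your own. Each camera call takes 0.05 s, during which the arm holds its last target. There are 200 camera calls.

## Working session

There is one attempt and no reset: what is moved stays moved. The work goes in short steps, Python scripts to look and compute and a tool call to move; the robot and the scene stay as the last step left them, time stands still between calls to the robot, and variables do not carry over. Pictures are saved under pics/ and viewed, about 8 in all and at most 12, crops included, and the job is handed in when it is done.

Besides the shell and the picture viewer there is one more tool, called as name(argument=value, ...) on one line, values as JSON. step_arm: Moves the arm, as the interface text tells. Its arguments: {"type":"object","properties":{"rows":{"type":"array"}},"required":["rows"]}

```bash
mkdir -p pics; cat > h.py <<'E'
import numpy as np, cv2
from cell import ctrl
def grab(n,tag):
    P=ctrl.camera_params(n); im,d=ctrl.grab_frame(n)
    cv2.imwrite(f'pics/{tag}.png',im); np.savez(f'{tag}.npz',im=im,d=d,K=P['intrinsics'],T=P['cam_to_world'])
def load(tag): return np.load(f'{tag}.npz')
def w(z,u,v,dep=None):
    K,T=z['K'],z['T']; d=z['d'][int(v),int(u)] if dep is None else dep
    return (T@np.array([(u-K[0,2])/K[0,0]*d,-(v-K[1,2])/K[1,1]*d,-d,1]))[:3]
def cloud(z):
    d=z['d'];K,T=z['K'],z['T'];v,u=np.mgrid[:d.shape[0],:d.shape[1]]
    p=np.stack([(u-K[0,2])/K[0,0]*d,-(v-K[1,2])/K[1,1]*d,-d,np.ones_like(d)],-1)
    return (p@T.T)[...,:3]
E
python3 - <<'E'
from h import *
for n in('scene','top'):
    grab(n,n); P=ctrl.camera_params(n); print(P.keys(),P['cam_to_world'].round(3),P['intrinsics'].round(1))
print(ctrl.observe())
E
```

```text
dict_keys(['intrinsics', 'cam_to_world']) [[ 0.328 -0.744  0.582  1.306]
 [ 0.945  0.254 -0.207 -0.277]
 [ 0.006  0.618  0.786  1.255]
 [ 0.     0.     0.     1.   ]] [[449.5   0.  321.6]
 [  0.  449.5 207.7]
 [  0.    0.    1. ]]
dict_keys(['intrinsics', 'cam_to_world']) [[ 1.000e-03  9.960e-01 -8.500e-02  4.010e-01]
 [-1.000e+00  1.000e-03  0.000e+00 -2.000e-03]
 [ 1.000e-03  8.500e-02  9.960e-01  1.347e+00]
 [ 0.000e+00  0.000e+00  0.000e+00  1.000e+00]] [[367.8   0.  322. ]
 [  0.  367.8 197.6]
 [  0.    0.    1. ]]
{'time': 0.1, 'qpos': array([-7.42031876e+01,  1.40812347e+01,  8.93169869e+01,  1.44000718e-04,
        7.67038927e+01, -9.97681580e+00]), 'dq': array([-0.07563251, -0.1360298 , -0.13107171, -0.07267633,  0.02457555,
        0.05299945]), 'joint_efforts': array([-2.44298644e-04, -4.30671179e+01, -3.27128863e+01, -1.83902216e-04,
        2.80424429e-03, -6.63211395e-06]), 'position': array([ 0.28248127, -0.58485154,  0.23028688]), 'tool_rot': array([-89.98217075,   0.10054586, -64.22638942]), 'ft_force': array([-0.25588527,  0.20497852, -0.21454129]), 'moment': array([-0.03566073, -0.0152919 ,  0.02741051]), 'width': 0.9959631144231791}
```

View pics/scene.png

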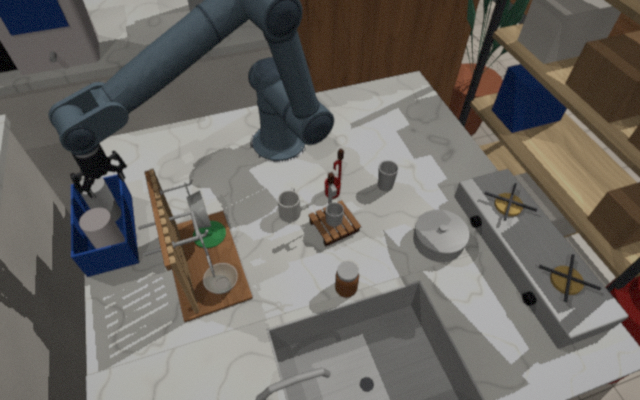

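View pics/top.png

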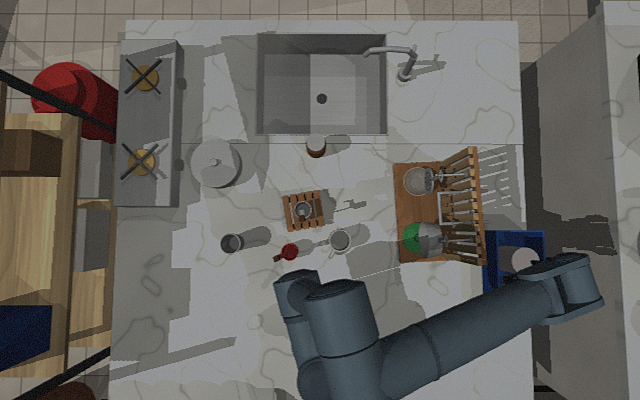

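Scene shows the board at left (~165,230), stand with the steel dipper at (335,215), red look-alike at (334,180). In the top view the stand is at (304,210), red one at (289,252), and the board at the right (~475,205), facing left. Candidates (top pixels): steel dipper (304,210), red dipper (289,252), tumbler/mug (340,240) and (232,243). I choose the steel one on the wooden stand. Close crop next.

```bash
python3 - <<'E'
from h import *
a=load('top')['im'][140:280,270:330]; b=load('top')['im'][140:280,385:495]; c=load('scene')['im'][150:250,280:380]; e=load('scene')['im'][150:330,130:270]
r=lambda x,s:cv2.resize(x,None,fx=s,fy=s,interpolation=cv2.INTER_CUBIC)
L=[r(a,560/140*.99)[:540],r(b,3.9)[:540]]
cv2.imwrite('pics/c1.png',np.hstack([L[0],L[1]]))
L=[r(c,4)[:400],r(e,400/180)[:400]]; cv2.imwrite('pics/c2.png',np.hstack(L))
for n in('top','scene'):
    z=load(n);p=cloud(z)
    if n=='top':
        q=p[(p[...,2]>.015)&(p[...,2]<.35)&(z['d']>0)]
    for u,v in ((304,210),(289,252),(475,205),(315,185)): print(n,u,v,w(z,u,v).round(3)) if n=='top' else 0
    # board
    m=(p[...,1]<-.3)&(p[...,1]>-.72)&(p[...,2]>.24)&(p[...,2]<.34)&(z['d']>0)&(p[...,0]>.2)&(p[...,0]<.65)
    v,u=np.nonzero(m); print(n,m.sum(),u.min(),u.max(),v.min(),v.max())
    m=(p[...,1]<.2)&(p[...,1]>-.1)&(p[...,2]>.1)&(p[...,2]<.34)&(z['d']>0)&(p[...,0]>.25)&(p[...,0]<.55)
    for vv,uu in np.argwhere(m): print((uu,vv),p[vv,uu].round(3),end=' ')
    print()
E
```

```text
top 304 210 [0.468 0.061 0.038]
top 289 252 [0.318 0.116 0.004]
top 475 205 [ 0.47  -0.439  0.3  ]
top 315 185 [0.562 0.023 0.002]
top 2129 435 551 146 284
(np.int64(300), np.int64(201)) [0.495 0.072 0.103] (np.int64(301), np.int64(201)) [0.496 0.068 0.102] (np.int64(303), np.int64(201)) [0.495 0.061 0.105] (np.int64(299), np.int64(202)) [0.492 0.075 0.102] (np.int64(297), np.int64(203)) [0.489 0.082 0.102] (np.int64(307), np.int64(203)) [0.489 0.048 0.101] (np.int64(296), np.int64(204)) [0.485 0.085 0.102] (np.int64(308), np.int64(204)) [0.485 0.045 0.101] (np.int64(309), np.int64(206)) [0.479 0.041 0.102] (np.int64(310), np.int64(207)) [0.475 0.038 0.1  ] (np.int64(310), np.int64(208)) [0.472 0.038 0.1  ] (np.int64(294), np.int64(209)) [0.468 0.092 0.101] (np.int64(294), np.int64(210)) [0.465 0.092 0.104] (np.int64(299), np.int64(210)) [0.46  0.069 0.192] (np.int64(300), np.int64(210)) [0.461 0.067 0.185] (np.int64(301), np.int64(210)) [0.461 0.063 0.189] (np.int64(302), np.int64(210)) [0.461 0.06  0.189] (np.int64(303), np.int64(210)) [0.461 0.057 0.184] (np.int64(310), np.int64(2
[... 28229 characters left out ...]
), np.int64(205)) [0.462 0.09  0.102] (np.int64(326), np.int64(206)) [0.45  0.042 0.102] (np.int64(341), np.int64(206)) [0.465 0.089 0.1  ] (np.int64(342), np.int64(207)) [0.47  0.091 0.101] (np.int64(326), np.int64(211)) [0.471 0.035 0.103] (np.int64(342), np.int64(212)) [0.491 0.083 0.103] (np.int64(328), np.int64(213)) [0.479 0.039 0.101] (np.int64(339), np.int64(214)) [0.496 0.071 0.103] (np.int64(340), np.int64(214)) [0.496 0.074 0.102] (np.int64(331), np.int64(215)) [0.49  0.045 0.101] (np.int64(336), np.int64(215)) [0.494 0.061 0.1  ] (np.int64(338), np.int64(215)) [0.496 0.067 0.1  ] (np.int64(339), np.int64(215)) [0.498 0.07  0.101] (np.int64(334), np.int64(216)) [0.497 0.053 0.102]
```

View pics/c1.png

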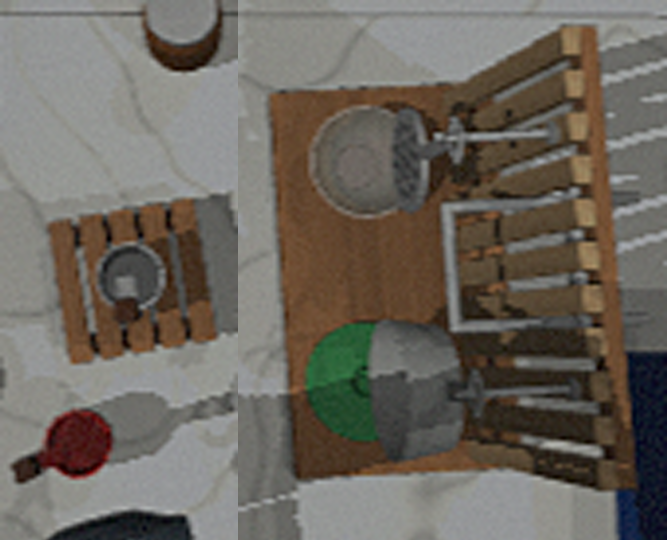

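View pics/c2.png

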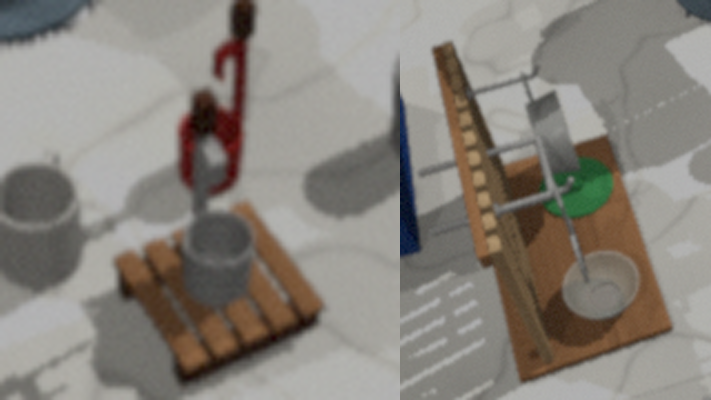

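Crops: steel dipper on stand with dark grip at top-view crop (128,305), and cup to its north (+x); red one separate. Skimmer at the far (+x) hook, pan at the near (−x) hook, U-shaped empty rail between them at crop ~(450,265). Now measure.

```bash
cat >> h.py <<'E'
def boxc(tag,lo,hi):
    z=load(tag);p=cloud(z);m=(z['d']>0)&np.all((p>lo)&(p<hi),-1);return p[m]
E
python3 - <<'E'
from h import *
from scipy.optimize import least_squares
for n in('top','scene'):
    rim=boxc(n,[.425,.02,.092],[.51,.11,.112]); g=boxc(n,[.42,.04,.226],[.455,.085,.25])
    s=least_squares(lambda c:np.hypot(*(rim[:,:2]-c).T)-.029,[.468,.065],loss='soft_l1',f_scale=.002).x
    print(n,'rim',s.round(4),'grip',g.mean(0).round(4),g.min(0).round(3),g.max(0).round(3))
    b=boxc(n,[.25,-.56,.29],[.68,-.38,.32])
    rect=cv2.minAreaRect((b[:,:2]*1000).astype(np.float32)); print('boardtop',len(b),rect, cv2.boxPoints(rect).round())
    stem=boxc(n,[.42,.04,.11],[.45,.085,.17]);print('stem',len(stem),np.median(stem,0).round(4))
E
```

```text
top rim [0.4664 0.0651] grip [0.4352 0.0613 0.2371] [0.428 0.051 0.233] [0.443 0.07  0.241]
boardtop 1165 ((438.86529541015625, -451.2644958496094), (402.833251953125, 93.90615844726562), 14.525307655334473) [[ 232. -456.]
 [ 256. -547.]
 [ 646. -446.]
 [ 622. -355.]]
stem 1 [0.4343 0.054  0.1128]
scene rim [0.4682 0.0635] grip [0.4388 0.0589 0.2349] [0.429 0.049 0.227] [0.447 0.069 0.241]
boardtop 1197 ((438.3099670410156, -455.00732421875), (408.1673278808594, 108.53414916992188), 17.088499069213867) [[ 227. -463.]
 [ 259. -567.]
 [ 649. -447.]
 [ 617. -343.]]
stem 47 [0.4371 0.0572 0.1391]
```

```bash
python3 - <<'E'
from h import *
for n in('top','scene'):
    b=boxc(n,[.32,-.53,.27],[.66,-.38,.307])
    # top faces of slats
    H,xe,ye=np.histogram2d(b[:,0],b[:,1],bins=[np.arange(.32,.661,.02),np.arange(-.53,-.38,.01)])
    print(n);print(H.astype(int))
    s=boxc(n,[.25,-.45,.01],[.68,-.2,.022]); r=cv2.minAreaRect((s[:,:2]*1000).astype(np.float32)); print('shelf',len(s),r,cv2.boxPoints(r).round())
E
```

```text
top
[[ 0  0  0  0  0  0 15 36 18 16  0  0  0  0  0]
 [ 0  0  0  0  0  0  9 27 23 23  0  0  0  0  0]
 [ 0  0  0  0  0  0  6 27 20 42  8  6  8  6 11]
 [ 0  0  0  0  0  0  4 24 25 24  0  0  0  0  0]
 [ 0  0  0  0  0  0  3 22 23 41  0  0  0  0  0]
 [ 0  0  0  0  0  0  0 25 28 33  0  0  0  0  0]
 [ 0  0  0  0  0  0  0 21 30 25  0  0  0  0  0]
 [ 0  0  0  0  0  0  0 19 23 43  9  0  0  0  0]
 [ 0  0  0  0  0  0  0 14 35 18 11  0  0  0  0]
 [ 0  0  0  0  0  0  0 12 26 19 18  0  0  0  0]
 [ 0  0  0  0  0  0  0 13 27 22 32  0  0  0  0]
 [ 0  0  0  0  0  0  0  7 31 20 20  0  0  0  1]
 [ 0  0  0  0  0  0  0  5 26 18 37  7  7  8  8]
 [ 0  0  0  0  0  0  0  3 23 27 33  0  0  0  0]
 [ 0  0  0  0  0  0  0  3 21 27 22  0  0  0  0]
 [ 0  0  0  0  0  0  0  0 24 23 45  0  0  0  0]
 [ 0  0  0  0  0  0  0  0  3  2  1  0  0  0  0]]
shelf 2708 ((464.98663330078125, -331.83251953125), (359.99212646484375, 239.647216796875), 2.872063159942627) [[ 279. -221.]
 [ 291. -461.]
 [ 651. -442.]
 [ 639. -203.]]
scene
[[ 0  0  0  0  0  0 12 16 17  7  0  0  0  0  0]
 [ 0  0  0  0  0  0 10 19 23 14  0  0  0  0  0]
 [ 0 
[... 190 characters left out ...]
0  0  0  0  0  0  0 21 22 24  0  0  0  0  0]
 [ 0  0  0  0  0  0  0 22 21 29  0  0  0  0  0]
 [ 0  0  0  0  0  0  0 18 23 19  1  0  0  0  0]
 [ 0  0  0  0  0  0  0 17 26 31  7  0  0  0  0]
 [ 0  0  0  0  0  0  0 12 25 19  9  0  0  0  0]
 [ 0  0  0  0  0  0  0 11 26 23 13  0  0  0  0]
 [ 0  0  0  0  0  0  0  9 26 36 36  8  9 10  7]
 [ 0  0  0  0  0  0  0 11 25 15 12  0  0  0  0]
 [ 0  0  0  0  0  0  0  6 29 30 24  0  0  0  0]
 [ 0  0  0  0  0  0  0  2 26 31 30  0  0  0  0]
 [ 0  0  0  0  0  0  0  1 27 26 19  0  0  0  0]]
shelf 3390 ((468.3457946777344, -364.34100341796875), (363.5086669921875, 186.63783264160156), 2.808854579925537) [[ 282. -280.]
 [ 291. -466.]
 [ 654. -449.]
 [ 645. -262.]]
```

```bash
python3 - <<'E'
from h import *
np.set_printoptions(suppress=True)
for n in('top','scene'):
    b=boxc(n,[.30,-.53,.292],[.635,-.42,.307]); xs=np.arange(.31,.63,.01)
    E=[];
    for x in xs:
        q=b[(abs(b[:,0]-x)<.008)]; E.append([np.percentile(q[:,1],3),np.percentile(q[:,1],97)] if len(q)>5 else [np.nan]*2)
    E=np.array(E);ok=~np.isnan(E[:,0])
    fb=np.polyfit(xs[ok],E[ok,0],1);ff=np.polyfit(xs[ok],E[ok,1],1);print(n,'back',fb,np.polyval(fb,.468),'front',ff,np.polyval(ff,.468))
    t=(ff[0]+fb[0])/2; t=np.arctan(t); yf=np.polyval(ff,.468)
    yb=np.array([np.cos(t),np.sin(t)]);xb=np.array([np.sin(t),-np.cos(t)]);c=np.array([.468,yf])
    P=boxc(n,[.25,-.5,.05],[.7,-.2,.32]);Q=np.c_[(P[:,:2]-c)@xb,(P[:,:2]-c)@yb,P[:,2]]*1000
    for nm,lo,hi in (('hooks',(-100,-150,255),(-20,150,290)),('railbar',(-130,-40,190),(-50,45,240)),('pan',(-130,-170,80),(-30,-25,215)),('skim',(-120,45,90),(-30,170,190))):
        q=Q[np.all((Q>lo)&(Q<hi),1)]; 
        if len(q): print(nm,len(q),'p2',np.percentile(q,2,0).round(),'med',np.median(q,0).round(1),'p98',np.percentile(q,98,0).round())
        if nm=='hooks':
            for s in(-1,1): r=q[q[:,1]*s>0]; print('  hook',s,np.median(r,0).round(1), r.min(0).round(),r.max(0).round())
E
```

```text
top back [ 0.04893173 -0.47973905] -0.45683900426163176 front [ 0.05247844 -0.45495412] -0.4303942074333885
hooks 162 p2 [ -93. -109.  258.] med [-69.8 -80.4 272.3] p98 [-23. 108. 286.]
  hook -1 [-68.3 -95.8 272.1] [ -94. -112.  255.] [-21. -80. 286.]
  hook 1 [-70.8  96.2 272.6] [-95.  79. 257.] [-21. 112. 289.]
railbar 91 p2 [-70. -39. 204.] med [-66.    1.8 209.1] p98 [-60.  42. 214.]
pan 792 p2 [-106. -149.   90.] med [-88.4 -90.5 185. ] p98 [-47. -38. 211.]
skim 202 p2 [-77.  56. 100.] med [-74.6  96.  147.5] p98 [-71. 138. 183.]
scene back [ 0.05083179 -0.48190944] -0.45812016325659066 front [ 0.05305678 -0.45714314] -0.4323125708936273
hooks 184 p2 [-94. -99. 262.] med [-67.3  95.1 272. ] p98 [-22. 113. 285.]
  hook -1 [-68.9 -92.5 271.9] [ -96. -108.  255.] [-21. -78. 288.]
  hook 1 [-65.8  99.9 272.2] [-95.  79. 260.] [-21. 115. 285.]
railbar 84 p2 [-70. -38. 203.] med [-65.3   1.1 209.1] p98 [-59.  42. 213.]
pan 559 p2 [-106. -125.  124.] med [-84.8 -55.8 192.8] p98 [-40. -34. 211.]
skim 73 p2 [-76.  65. 113.] med [-74.2 118.6 162.3] p98 [-71. 143. 186.]
```

Rail found at board x ≈ −65 mm, axis z ≈ 206 mm; board yaw 2.95°; dipper stem at (0.436, 0.060), yaw ≈ 7.5°. All fit the stated sizes. Moving.

step_arm(rows=[[[0, 0, 5], 0, 0], [[0, 0, 10], 0, 0], [[0, 0, 15], -0.1, 0], [[0, 0, 19], -0.2, 0], [[15.35, 64.5, 19], -0.32, 0], [[15.35, 64.5, 19], -0.32, 0], [[15.35, 64.5, 19], -0.32, 0], [[15.35, 64.5, 19], -0.32, 0], [[15.35, 64.5, 19], -0.32, 0], [[15.35, 64.5, 19], -0.32, 0]])

```text
time: 1.1
position: [0.352, -0.2914, 0.4208]
tool_rot: [-90.0, 0.0, -82.6]
ft_force: [1.2, -0.4, 0.1]
width: 1.0
```

```bash
python3 -c "
from h import *
o=ctrl.observe();print(o['position'],o['tool_rot'],o['qpos'],o['time'])"
```

```text
[ 0.35199481 -0.29143354  0.42075689] [-9.00052383e+01  3.55279128e-02 -8.25969504e+01] [-5.38946505e+01 -1.79828690e+01  1.01127770e+02  1.25586074e-02
  9.68887773e+01  2.87038009e+01] 1.1
```

step_arm(rows=[[[8.4, 35.2, 0], 0, 0], [[8.4, 35.2, 0], 0, 0], [[8.4, 35.2, 0], 0, 0], [[8.4, 35.2, 0], 0, 0], [[8.4, 35.2, 0], 0, 0], [[8.4, 35.2, 0], 0, 0], [[8.4, 35.2, 0], 0, 0], [[8.4, 35.2, -3], 0, 0], [[8.4, 35.2, -8], 0, 0], [[8.4, 35.2, -8], 0, 0]])

```text
time: 2.1
position: [0.4314, 0.0598, 0.3318]
tool_rot: [-91.0, 0.3, -82.5]
ft_force: [-0.0, -0.5, -1.4]
width: 1.003
```

```bash
python3 - <<'E'
from h import *
o=ctrl.observe();print(o['position'],o['tool_rot'],o['qpos'],o['ft_force'])
grab('wrist','w1')
z=load('w1');p=cloud(z);print(z['T'].round(3))
g=boxc('w1',[.41,.03,.225],[.465,.095,.245]);print(len(g),g.mean(0),g.min(0),g.max(0))
r=cv2.minAreaRect((g[:,:2]*1000).astype(np.float32));print(r)
rim=boxc('w1',[.425,.02,.092],[.51,.11,.112])
from scipy.optimize import least_squares
print(len(rim),least_squares(lambda c:np.hypot(*(rim[:,:2]-c).T)-.029,[.468,.065],loss='soft_l1',f_scale=.002).x)
E
```

```text
[0.43142698 0.05975714 0.33184965] [-90.99425974   0.2567186  -82.46964567] [-7.09512470e+00 -1.96728950e+01  1.11346845e+02 -2.67590951e-03
  8.93529105e+01  7.53723477e+01] [-0.00402373 -0.52698606 -1.4111231 ]
[[ 0.131  0.951  0.281  0.501]
 [-0.991  0.127  0.033  0.068]
 [-0.005 -0.282  0.959  0.474]
 [ 0.     0.     0.     1.   ]]
476 [0.43732343 0.05942826 0.23701997] [0.42697055 0.05010952 0.2251283 ] [0.44531791 0.06858615 0.24007448]
((436.177978515625, 59.35078811645508), (17.473657608032227, 17.009105682373047), 6.918361186981201)
371 [0.46747402 0.06335673]
```

View pics/w1.png

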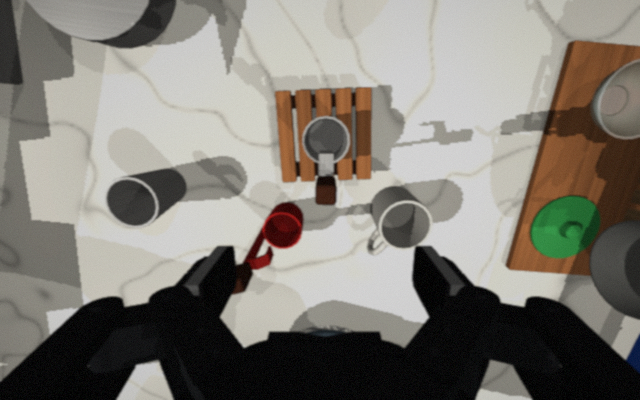

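Wrist view: dipper grip at (326,190), centred between the fingers, stand square to the view; red one at (280,225). Descending.

step_arm(rows=[[[0, 0, -3], 0, 0], [[0, 0, -6], 0, 0], [[0, 0, -9], 0, 0], [[0, 0, -12], 0, 0], [[0, 0, -14], 0, 0], [[0, 0, -14], 0, 0], [[0, 0, -14], 0, 0]])

```text
time: 2.85
position: [0.4381, 0.0578, 0.2044]
tool_rot: [-89.8, -0.1, -82.6]
ft_force: [-0.4, -1.7, 0.5]
width: 0.998
```

step_arm(rows=[[[-0.15, 0.15, -0.3], 0, 0], [[-0.15, 0.15, -0.3], 0, 120], [[-0.15, 0.15, -0.3], 0, 180], [[-0.15, 0.15, -0.3], 0, 255], [[-0.15, 0.15, -0.3], 0, 255], [[-0.15, 0.15, -0.3], 0, 255], [[-0.15, 0.15, -0.3], 0, 255], [[-0.15, 0.15, -0.3], 0, 255]])

```text
time: 3.65
position: [0.4347, 0.0599, 0.1985]
tool_rot: [-90.0, -0.0, -82.6]
ft_force: [-0.7, 0.3, 2.5]
width: 0.201
```

step_arm(rows=[[[0, 0, 1], 0, 255], [[0, 0, 3], 0, 255], [[0, 0, 6], 0, 255], [[0, 0, 9], 0, 255], [[0, 0, 12], 0, 255], [[0, 0, 15], 0, 255], [[0, 0, 17], 0, 255], [[0, 0, 17], 0, 255]])

```text
time: 4.45
position: [0.4356, 0.0599, 0.3719]
tool_rot: [-89.6, -0.1, -82.6]
ft_force: [0.1, -0.6, -1.1]
width: 0.198
```

step_arm(rows=[[[0.3, -3, 0], -0.14, 255], [[0.6, -6, 0], -0.28, 255], [[0.9, -9, 0], -0.42, 255], [[1.2, -12, 0], -0.56, 255], [[1.5, -15, 0], -0.7, 255], [[1.8, -18, 0], -0.84, 255], [[2.1, -21, 0], -0.98, 255], [[2.4, -24, 0], -1.12, 255], [[2.7, -27, 0], -1.26, 255], [[3, -29, 0], -1.4, 255]])

```text
time: 5.45
position: [0.4639, -0.2314, 0.3662]
tool_rot: [-90.1, -0.1, -163.2]
ft_force: [0.5, 0.3, -1.6]
width: 0.206
```

step_arm(rows=[[[0.2, -2, 0], -0.14, 255], [[0.2, -4, 0], -0.248, 255], [[0.2, -4, 0], -0.248, 255], [[0.2, -4, 0], -0.248, 255], [[0.2, -4, 0], -0.248, 255]])

```text
time: 5.95
position: [0.4664, -0.2691, 0.3676]
tool_rot: [-90.1, -0.0, -176.9]
ft_force: [0.0, 0.0, -1.3]
width: 0.201
```

```bash
python3 - <<'E'
from h import *
np.set_printoptions(suppress=True)
o=ctrl.observe();print(o['time'],o['position'],o['tool_rot'],o['qpos'],o['ft_force'],o['width'])
grab('scene','s2');grab('top','t2')
cv2.imwrite('pics/s2c.png',cv2.resize(load('s2')['im'][60:340,60:380],None,fx=2,fy=2,interpolation=cv2.INTER_CUBIC))
c=np.array([.468,-.431]);t=np.radians(2.95);yb=np.array([np.cos(t),np.sin(t)]);xb=np.array([np.sin(t),-np.cos(t)])
for n in('s2','t2'):
    P=boxc(n,[.25,-.5,.05],[.7,-.15,.32]);Q=np.c_[(P[:,:2]-c)@xb,(P[:,:2]-c)@yb,P[:,2]]*1000
    for nm,lo,hi in (('railbar',(-90,-40,190),(-50,45,225)),('pan',(-120,-170,80),(-30,-25,215)),('skim',(-90,45,90),(-50,170,190)),('cup',(-230,-60,180),(-93,70,310))):
        q=Q[np.all((Q>lo)&(Q<hi),1)]
        if len(q)>3: print(n,nm,len(q),'p2',np.percentile(q,2,0).round(),'med',np.median(q,0).round(1),'p98',np.percentile(q,98,0).round())
E
```

```text
5.95 [ 0.46642874 -0.26914345  0.3675588 ] [ -90.06665347   -0.041056   -176.8911498 ] [-42.06419834  -5.67049953  96.00173322   0.01787023  89.74498273
 134.82688392] [ 0.02513553  0.01550045 -1.27382467] 0.20131897620720074
s2 railbar 84 p2 [-69. -39. 204.] med [-64.1   0.3 208.7] p98 [-58.  43. 214.]
s2 pan 523 p2 [-104. -125.  125.] med [-82.1 -59.5 193.1] p98 [-39. -36. 211.]
s2 skim 73 p2 [-75.  66. 114.] med [-72.9 120.  162. ] p98 [-69. 143. 185.]
s2 cup 576 p2 [-162.  -48.  191.] med [-130.4   12.3  246. ] p98 [-98.  37. 284.]
t2 railbar 13 p2 [-70. -39. 204.] med [-65.4 -35.2 209.8] p98 [-62. -27. 214.]
t2 pan 76 p2 [-76. -77. 187.] med [-62.7 -46.3 208.4] p98 [-31. -29. 214.]
t2 skim 57 p2 [-77. 112. 105.] med [-75.  124.6 144.3] p98 [-71. 141. 180.]
t2 cup 20 p2 [-148.  -22.  209.] med [-128.1  -14.8  215.2] p98 [-118.  -11.  271.]
```

View pics/s2c.png

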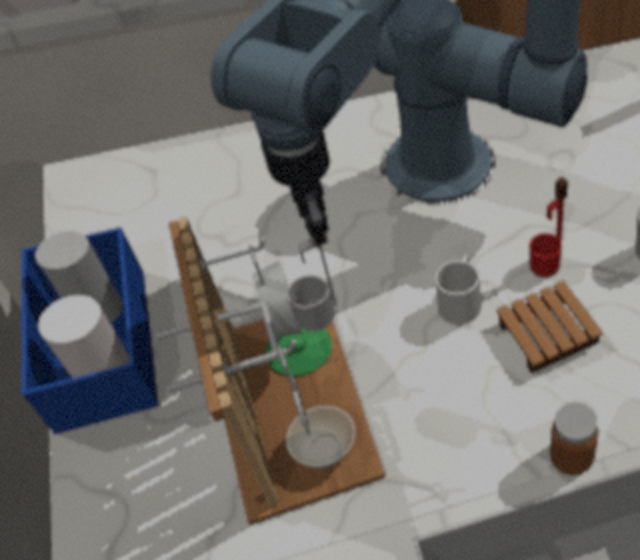

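View: dipper hangs upright in the gripper at (313,295), hook toward the board, centred on the gap; pan and skimmer undisturbed. Lower to put the rail between hook tip and cup, then advance.

step_arm(rows=[[[0, 0, -3], 0, 255], [[0, 0, -6], 0, 255], [[0, 0, -9], 0, 255], [[0, 0, -10.2], 0, 255], [[0, 0, -10.2], 0, 255], [[0, 0, -10.2], 0, 255], [[0, 0, -10.2], 0, 255]])

```text
time: 6.75
position: [0.4674, -0.2707, 0.2686]
tool_rot: [-89.8, 0.2, -177.0]
ft_force: [0.7, -0.5, -1.2]
width: 0.199
```

step_arm(rows=[[[0.1, -1.5, 0], 0, 255], [[0.15, -3, 0], 0, 255], [[0.2, -4.5, 0], 0, 255], [[0.3, -6, 0], 0, 255], [[0.35, -7, 0], 0, 255], [[0.4, -7.8, 0], 0, 255], [[0.4, -7.8, 0], 0, 255], [[0.4, -7.8, 0], 0, 255], [[0.4, -7.8, 0], 0, 255]])

```text
time: 7.65
position: [0.4706, -0.3475, 0.2662]
tool_rot: [-90.0, -0.0, -177.0]
ft_force: [-0.1, 0.7, -0.7]
width: 0.207
```

step_arm(rows=[[[0, -0.2, 0], 0, 255], [[0, -0.4, 0], 0, 255], [[0, -0.6, 0], 0, 255], [[0, -0.6, 0], 0, 255], [[0, -0.6, 0], 0, 255]])

```text
time: 8.15
position: [0.4706, -0.354, 0.2663]
tool_rot: [-90.0, -0.0, -177.0]
ft_force: [0.0, -0.3, -2.2]
width: 0.2
```

step_arm(rows=[[[0, -0.1, 0], 0, 255], [[0, -0.2, 0], 0, 255], [[0, -0.2, 0], 0, 255]])

```text
time: 8.45
position: [0.4706, -0.3561, 0.2663]
tool_rot: [-90.0, 0.0, -177.0]
ft_force: [0.3, -0.1, -0.6]
width: 0.202
```

step_arm(rows=[[[0, -0.1, 0], 0, 255], [[0, -0.1, 0], 0, 255]])

```text
time: 8.65
position: [0.4706, -0.3571, 0.2663]
tool_rot: [-90.0, -0.0, -177.0]
ft_force: [-0.1, -0.3, -1.6]
width: 0.201
```

step_arm(rows=[[[0, -0.1, 0], 0, 255], [[0, -0.1, 0], 0, 255]])

```text
time: 8.85
position: [0.4706, -0.3581, 0.2663]
tool_rot: [-90.0, 0.0, -177.0]
ft_force: [0.2, 0.6, -1.1]
width: 0.204
```

step_arm(rows=[[[0, -0.1, 0], 0, 255], [[0, -0.1, 0], 0, 255]])

```text
time: 9.05
position: [0.4706, -0.3591, 0.2663]
tool_rot: [-90.0, 0.0, -177.0]
ft_force: [0.2, 0.3, -1.3]
width: 0.201
```

step_arm(rows=[[[0, -0.1, 0], 0, 255], [[0, -0.1, 0], 0, 255]])

```text
time: 9.25
position: [0.4706, -0.3598, 0.2662]
tool_rot: [-90.1, -0.0, -177.0]
ft_force: [-0.5, 1.2, -1.3]
width: 0.205
```

step_arm(rows=[[[0, -0.1, 0], 0, 255], [[0, -0.1, 0], 0, 255]])

```text
time: 9.45
position: [0.4706, -0.3602, 0.2662]
tool_rot: [-90.1, -0.0, -177.0]
ft_force: [0.4, 4.4, 0.6]
width: 0.201
```

Contact felt (4.4 N) at the predicted place. Back off 6 mm to centre the throat, then lower.

step_arm(rows=[[[0, 0.3, 0], 0, 255], [[0, 0.74, 0], 0, 255], [[0, 0.74, 0], 0, 255], [[0, 0.74, -0.8], 0, 255], [[0, 0.74, -1.5], 0, 255], [[0, 0.74, -1.9], 0, 255], [[0, 0.74, -2.3], 0, 255], [[0, 0.74, -2.3], 0, 255]])

```text
time: 10.25
position: [0.4703, -0.3534, 0.2423]
tool_rot: [-90.1, -0.1, -177.0]
ft_force: [0.3, -0.3, -2.2]
width: 0.205
```

step_arm(rows=[[[0, 0, -0.4], 0, 255], [[0, 0, -0.8], 0, 255], [[0, 0, -1.2], 0, 255], [[0, 0, -1.6], 0, 255], [[0, 0, -1.6], 0, 255], [[0, 0, -1.6], 0, 255]])

```text
time: 10.85
position: [0.4705, -0.3536, 0.2272]
tool_rot: [-90.0, -0.0, -177.0]
ft_force: [-0.3, -0.2, 0.0]
width: 0.205
```

step_arm(rows=[[[0, 0, -0.2], 0, 255], [[0, 0, -0.4], 0, 255], [[0, 0, -0.4], 0, 255]])

```text
time: 11.15
position: [0.4704, -0.3535, 0.2229]
tool_rot: [-90.0, -0.0, -177.0]
ft_force: [-0.2, -0.3, -1.9]
width: 0.201
```

step_arm(rows=[[[0, 0, -0.1], 0, 255], [[0, 0, -0.1], 0, 255]])

```text
time: 11.35
position: [0.4705, -0.3536, 0.2222]
tool_rot: [-90.0, -0.0, -177.0]
ft_force: [0.1, 1.3, -1.5]
width: 0.2
```

step_arm(rows=[[[0, 0, -0.1], 0, 255], [[0, 0, -0.1], 0, 255]])

```text
time: 11.55
position: [0.4705, -0.3536, 0.2212]
tool_rot: [-90.0, -0.0, -177.0]
ft_force: [0.1, -0.2, -2.0]
width: 0.205
```

step_arm(rows=[[[0, 0, -0.1], 0, 255], [[0, 0, -0.1], 0, 255]])

```text
time: 11.75
position: [0.4705, -0.3536, 0.2201]
tool_rot: [-90.0, -0.0, -177.0]
ft_force: [0.4, -1.2, -1.4]
width: 0.206
```

step_arm(rows=[[[0, 0, -0.1], 0, 255], [[0, 0, -0.1], 0, 255]])

```text
time: 11.95
position: [0.4705, -0.3536, 0.2191]
tool_rot: [-90.0, -0.0, -177.0]
ft_force: [1.2, -0.3, -1.4]
width: 0.203
```

step_arm(rows=[[[0, 0, -0.1], 0, 255], [[0, 0, -0.1], 0, 255]])

```text
time: 12.15
position: [0.4707, -0.3537, 0.2187]
tool_rot: [-90.0, 0.0, -177.0]
ft_force: [-0.9, 1.1, -0.2]
width: 0.203
```

step_arm(rows=[[[0, 0, -0.1], 0, 255], [[0, 0, -0.1], 0, 255]])

```text
time: 12.35
position: [0.4707, -0.3537, 0.2184]
tool_rot: [-90.0, 0.0, -177.0]
ft_force: [-1.5, 2.3, 4.6]
width: 0.197
```

Rail under the hook's roof felt (z force from −1.4 to +4.6 N). Ease off 1 mm and check before release.

step_arm(rows=[[[0, 0, 0.1], 0, 255], [[0, 0, 0.1], 0, 255]])

```text
time: 12.55
position: [0.4707, -0.3537, 0.2185]
tool_rot: [-90.0, 0.0, -177.0]
ft_force: [-0.7, 1.1, 3.1]
width: 0.205
```

```bash
python3 - <<'E'
from h import *
o=ctrl.observe();print(o['time'],o['position'],o['ft_force'],o['moment'])
grab('scene','s3')
cv2.imwrite('pics/s3c.png',cv2.resize(load('s3')['im'][150:290,140:270],None,fx=4,fy=4,interpolation=cv2.INTER_CUBIC))
E
```

```text
12.55 [ 0.47067001 -0.35370285  0.21847887] [-0.68442546  1.11474299  3.12964748] [0.19513043 0.19255235 0.00360278]
```

View pics/s3c.png

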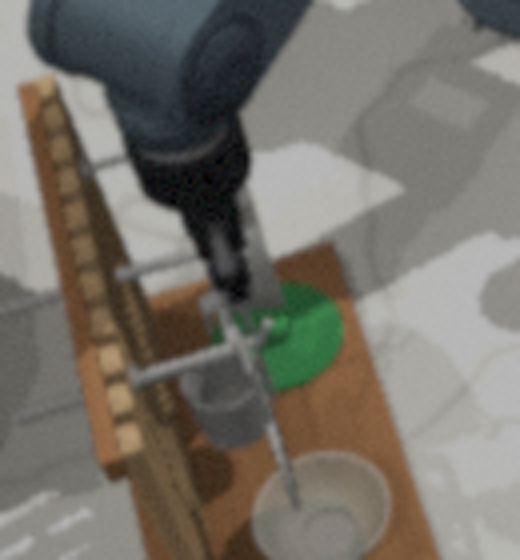

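Dipper sits upright with the hook over the rail (≈(215,300)), cup clear behind the skimmer handle, pan undisturbed. Release gently.

step_arm(rows=[[[0, 0, 0], 0, 200], [[0, 0, 0], 0, 190], [[0, 0, 0], 0, 180], [[0, 0, 0], 0, 165], [[0, 0, 0], 0, 145], [[0, 0, 0], 0, 125], [[0, 0, 0], 0, 125], [[0, 0, 0], 0, 125]])

```text
time: 13.4
position: [0.4706, -0.3536, 0.2183]
tool_rot: [-90.0, 0.0, -177.0]
ft_force: [1.2, -0.7, 0.4]
width: 0.51
```

step_arm(rows=[[[0, 0, 0.5], 0, 125], [[0, 0, 1.5], 0, 125], [[0, 0, 3], 0, 125], [[0, 0, 5], 0, 125], [[0, 0, 8], 0, 125], [[0, 0, 12], 0, 125], [[0, 0, 16], 0, 125], [[0, 2, 20], 0, 125], [[0, 6, 20], 0, 125], [[0, 10, 20], 0, 125]])

```text
time: 14.4
position: [0.4707, -0.2532, 0.422]
tool_rot: [-89.8, 0.2, -177.1]
ft_force: [0.4, -0.7, -0.5]
width: 0.509
```

step_arm(rows=[[[-3, 4, 0], 0, 125], [[-6, 8, 0], 0, 125], [[-8, 12, 0], 0, 125], [[-8, 16, 0], 0, 125], [[-8, 20, 0], 0, 125], [[-8, 20, 0], 0, 125], [[-8, 20, 0], 0, 125]])

```text
time: 15.1
position: [0.3905, -0.0531, 0.4198]
tool_rot: [-89.9, 0.1, -176.9]
ft_force: [0.7, 0.3, -1.1]
width: 0.511
```

```bash
python3 - <<'E'
from h import *
np.set_printoptions(suppress=True)
c=np.array([.468,-.431]);t=np.radians(2.95);yb=np.array([np.cos(t),np.sin(t)]);xb=np.array([np.sin(t),-np.cos(t)])
for n,k in(('s4','scene'),('t4','top'),('s5','scene')):
    grab(k,n)
    P=boxc(n,[.25,-.5,.04],[.7,-.2,.32]);Q=np.c_[(P[:,:2]-c)@xb,(P[:,:2]-c)@yb,P[:,2]]*1000
    for nm,lo,hi in (('grip',(-110,-20,240),(-40,40,300)),('cup',(-90,-33,55),(-10,48,130)),('pan',(-120,-170,80),(-30,-32,215)),('skim',(-90,45,90),(-50,170,190))):
        q=Q[np.all((Q>lo)&(Q<hi),1)]
        if len(q)>3: print(n,nm,len(q),'p2',np.percentile(q,2,0).round(),'med',np.median(q,0).round(1),'p98',np.percentile(q,98,0).round())
print('diff s4-s5',np.abs(load('s4')['im'][150:290,140:270].astype(int)-load('s5')['im'][150:290,140:270]).mean(), ctrl.observe()['time'])
r=lambda a,s:cv2.resize(a,None,fx=s,fy=s,interpolation=cv2.INTER_CUBIC)
cv2.imwrite('pics/f.png',np.hstack([r(load('s5')['im'][150:290,140:270],3.5),r(load('t4')['im'][140:280,395:485],3.5)]))
E
```

```text
s4 grip 59 p2 [-84.   0. 241.] med [-75.5  13.3 255.9] p98 [-66.  17. 260.]
s4 cup 371 p2 [-83. -21.  60.] med [-49.   14.3  91.7] p98 [-23.  37. 122.]
s4 pan 464 p2 [-105. -127.  122.] med [-87.5 -66.3 194.7] p98 [-39. -35. 211.]
s4 skim 72 p2 [-75.  67. 111.] med [-73.  119.6 163.6] p98 [-69. 143. 186.]
t4 grip 50 p2 [-85.  -3. 242.] med [-79.2   5.4 257.7] p98 [-69.  15. 263.]
t4 cup 202 p2 [-87. -22.  60.] med [-55.7  -1.   87.8] p98 [-26.  33. 125.]
t4 pan 782 p2 [-106. -148.   90.] med [-89.4 -92.1 185. ] p98 [-48. -39. 210.]
t4 skim 204 p2 [-77.  56. 100.] med [-75.3  95.6 149.2] p98 [-71. 137. 184.]
s5 grip 54 p2 [-83.   1. 241.] med [-74.7  13.5 256. ] p98 [-66.  18. 261.]
s5 cup 372 p2 [-85. -21.  60.] med [-50.   13.4  91.7] p98 [-25.  36. 123.]
s5 pan 462 p2 [-105. -127.  122.] med [-87.5 -66.  194.8] p98 [-38. -37. 209.]
s5 skim 72 p2 [-75.  68. 114.] med [-72.8 119.1 160.1] p98 [-69. 143. 186.]
diff s4-s5 1.7444871794871795 15.25
```

View pics/f.png

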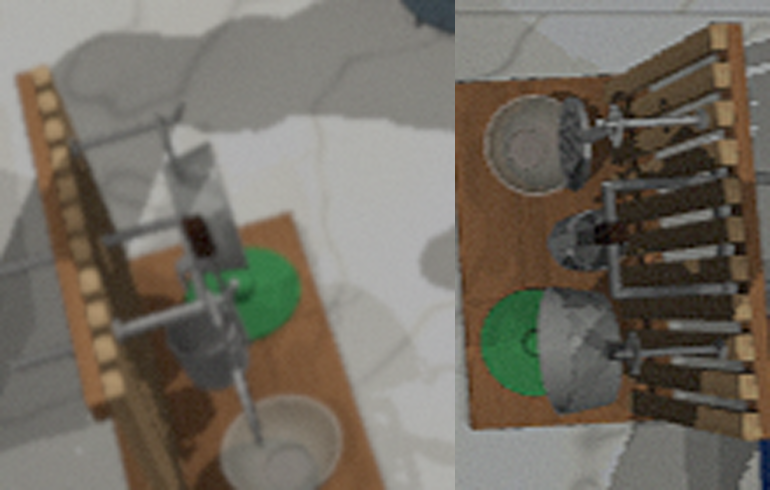

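Hung in the gap, clear of both neighbours. The cup reads about 4° toward the room; let it settle and re-measure.

step_arm(rows=[[[0, 0, 0], 0, 125], [[0, 0, 0], 0, 125], [[0, 0, 0], 0, 125], [[0, 0, 0], 0, 125], [[0, 0, 0], 0, 125], [[0, 0, 0], 0, 125], [[0, 0, 0], 0, 125], [[0, 0, 0], 0, 125], [[0, 0, 0], 0, 125], [[0, 0, 0], 0, 125]])

```text
time: 16.25
position: [0.3906, -0.0536, 0.4183]
tool_rot: [-90.0, 0.0, -177.0]
ft_force: [-0.2, -0.2, -0.5]
width: 0.511
```

step_arm(rows=[[[0, 0, 0], 0, 125], [[0, 0, 0], 0, 125], [[0, 0, 0], 0, 125], [[0, 0, 0], 0, 125], [[0, 0, 0], 0, 125], [[0, 0, 0], 0, 125], [[0, 0, 0], 0, 125], [[0, 0, 0], 0, 125], [[0, 0, 0], 0, 125], [[0, 0, 0], 0, 125]])

```text
time: 17.25
position: [0.3906, -0.0536, 0.4183]
tool_rot: [-90.0, 0.0, -177.0]
ft_force: [-0.7, -0.7, 0.9]
width: 0.507
```

```bash
python3 - <<'E'
from h import *
from scipy.optimize import least_squares
np.set_printoptions(suppress=True)
c=np.array([.468,-.431]);t=np.radians(2.95);yb=np.array([np.cos(t),np.sin(t)]);xb=np.array([np.sin(t),-np.cos(t)])
for i in range(6): grab(('scene','top')[i%2],f'z{i}')
for n in ['s4','t4']+[f'z{i}' for i in range(6)]:
    P=boxc(n,[.25,-.5,.04],[.7,-.2,.32]);Q=np.c_[(P[:,:2]-c)@xb,(P[:,:2]-c)@yb,P[:,2]]*1000
    f=lambda lo,hi:Q[np.all((Q>lo)&(Q<hi),1)]
    rim=f((-95,-33,108),(-10,48,132)); s=least_squares(lambda p:np.hypot(*(rim[:,:2]-p).T)-29.5,[-46,7],loss='soft_l1',f_scale=2).x
    g=f((-110,-20,248),(-40,40,300)); st=f((-100,-8,130),(-70,22,200))
    print(n,'rim c',s.round(1),'grip',((g.min(0)+g.max(0))/2).round(1),'rim z by x',np.polyfit(rim[:,0],rim[:,2],1).round(2),'pan',np.median(f((-120,-170,80),(-30,-32,215)),0).round(1),'stem',len(st))
E
```

```text
s4 rim c [-50.8   6.3] grip [-75.1   7.8 255.8] rim z by x [ -0.08 112.23] pan [-87.5 -66.3 194.7] stem 22
t4 rim c [-53.2   6. ] grip [-76.3   5.9 256. ] rim z by x [ -0.01 117.28] pan [-89.4 -92.1 185. ] stem 34
z0 rim c [-51.    7.1] grip [-74.8   6.8 255.8] rim z by x [ -0.05 114.09] pan [-87.5 -65.8 195.1] stem 23
z1 rim c [-52.4   6. ] grip [-77.4   5.9 256.2] rim z by x [ -0.04 115.26] pan [-89.5 -91.9 185.1] stem 35
z2 rim c [-51.    6.7] grip [-74.7   7.9 255.4] rim z by x [ -0.05 113.78] pan [-87.5 -65.2 195.3] stem 25
z3 rim c [-52.9   6.2] grip [-76.7   5.9 255. ] rim z by x [ -0.02 116.69] pan [-89.  -92.  184.8] stem 35
z4 rim c [-51.1   6.9] grip [-75.2   8.9 255.1] rim z by x [ -0.04 113.95] pan [-87.5 -65.6 195.1] stem 22
z5 rim c [-52.9   6. ] grip [-76.9   5.9 254.6] rim z by x [ -0.06 113.99] pan [-89.2 -92.  185.1] stem 35
```

```bash
python3 -c "
from cell import ctrl
print(ctrl.close_job())"
```

```text
the job is handed in; nothing more can be done
None
```

The milk dipper now hangs by its hook on the short rail, between the pan and the skimmer, and I handed the job in at about 17.5 s.

- **Hanging it:** I took the steel dipper off the stand by its grip and turned its hook toward the board. I felt the rail with the stem at about 4 N, then backed off 6 mm. I lowered the hook until the rail took it, at about 5–6 N, then let go and moved the arm away.
- **Final checks:** Pictures spread over about 2.5 s agreed to within about 1 mm, so the dipper was still. It hung 6–7 mm toward the skimmer from mid-gap, with about 15 mm between the cup and each neighbour. The pan and skimmer stood where they had been, and the robot was touching nothing.
- **Where the checks fell short:** The dipper does not hang perfectly plumb. It leans about 3°, with the cup slightly away from the board, which looks like its natural balance on the hook. I did not measure the other kitchen things again afterwards. The last close view showed the bowl and lid in place.

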